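# Pack the last paint pot and click the case shut

## Robot

A 7-joint arm with a two-finger parallel gripper is mounted at the origin on the work surface. World frame = base frame: x ahead of the robot, y to its left, z up, the work surface at z = 0. Lengths are in m, angles in rad, forces in N, time in s.
With the tool pointing down it reaches from about 0.425 to 0.875 m from the base axis. Payload 4.7 kg.
Tool frame: the origin (TCP) lies where the fingers leave the gripper's body, on its centre line; the fingertips stand 70 mm ahead of it and the grasp point (between the pads) lies 51 mm ahead of it; z points along the fingers, y is the line along which they close (so a half turn about z gives the same grasp; the last joint's range is limited). The gripper opens to 87 mm and grips with 3 to 60 N. Pads are 19 mm wide; open, the fingers measure 117 mm over their backs; the gripper's body (75 mm by 190 mm) begins 51 mm behind the grasp point.
Start: joints at [1.283, 0.321, -0.07, 1.45, 0.023, 1.371, -0.057], TCP at [0.193, -0.621, 0.292] pointing down, gripper open.
Joint ranges: [-2.86, 2.86], [-0.3, 2.09], [-1.38, 1.24], [0.06, 2.45], [-1.56, 4.7], [0.09, 2.05], [-2.69, 2.69]. Speed limits (rad/s): [2.57, 2.57, 3.14, 3.14, 3.14, 3.14, 3.14].

## Interface

Orientations are given as a rotation vector (axis times angle).
In Python, from bench import ctrl gives the robot as it stands.
- The arm moves only by the tool drive_tool, never from a script. Its argument "motion" is a list of rows, each a list of 3 entries, a list of its own where there are three numbers: the shift along the tool's x, y, z in cm, then the turn, a rotation vector about the tool's x, y, z in degrees, then the opening, from -1 (shut) to 1 (fully open). In form: [[[x, y, z], [ax, ay, az], claw], ...]. A call has 1 to 12 rows; each row shifts and turns the commanded pose from where the row before left it, along the tool's axes as they then stand; what a row does not reach is not made up. A row lasts 1/8 s, in which the tool goes at most 62.5 mm and 10.7 degrees, less where a joint would pass 70% of its speed; a pose out of reach is approached as far as the arm can. A call with a gripper value outside its range is refused whole. The fingers move at their own pace and stop on an object; "force" is the grip in N (left out, the last holds). Time passes only in rows, so rows that do not move let the fingers close. It gives the time, the measured TCP pose, the force, the opening and the grip force at its end, in the units of the state.
- ctrl.get_state(): the state, without advancing time (a new reading comes with each control period).
- ctrl.get_image(name): name is "scene" or "top"; returns the picture (420x560x3 uint8, red, green, blue); there is no depth.
- ctrl.calibration(name): a dict with "K" (3x3 intrinsics, pixels), "origin" and "attitude" of the camera in the world. Camera axes: x right, y up, looking along -z (the intrinsics and any distortion apply to the point x, -y, -z); pixel columns grow to the right and rows downward; lengths in m; the calibration is good to about 2 mm. A picture is of the moment at which its call begins. calibration takes no time and is no camera call.
- ctrl.close_job(): hands the job in; it is judged then, once.
The state is a dict: "time": time; "joint_positions": joint angles; "qd": joint speeds; "joint_torque": joint torques, N m; "position": TCP position; "tool_rot": TCP orientation; "ft_force": force on the tool from outside, world axes, zero at the start; "torque": the same for the moment, N m; "grip_width": opening from 0.0 (shut) to 1.0 (fully open); "grip_force": force on a finger pad.
Only numpy, scipy, OpenCV 4.12 (cv2) and the standard library are available. Lean on these libraries where they do the work, as an engineer would, in place of code of your own. Each camera call takes 0.05 s, during which the arm holds its last target. There are 200 camera calls.

## Task

Put the yellow paint pot upright into the empty well of the blue paint case, then swing the sprung lid over without slamming it and press its free edge down until the catch clicks, so that the lid stays shut when you let go. Press only as hard as the catch needs, since the plastic cracks if leaned on, and leave the cups and the brush mug where they stand.

Things in the scene. Friction and masses are not known exactly. Their poses are not given: they have to be found in the camera images.
- case: blue open case screwed to the table, 140 (x) x 220 (y) x 60 mm, walls 5 mm; origin: centre of its underside; x points to the hinge side (world +y, give or take 20 deg), z up. Inside, a white tray, its top 25 mm up, with 3 round wells in a row along y, 72 mm apart; the outer two hold red and green pots like the yellow one (tops 51 mm up)
- well (a point): centre of the floor of the empty middle well, 5 mm above the table; the well is round, 48 mm wide and 20 mm deep, and its walls are the tray
- hinge (a point): middle of the hinge axis, 70 mm above the table, 75 mm from the case's origin along case x; the axis runs along case y
- tab (a point): on the outer face of the yellow thumb tab in the middle of the lid's free edge, 166 mm from the hinge axis (right over the catch) and 4 mm outside the hinge plane. Tab 60 mm wide, it ends 181 mm from the axis; the tongue on its inner side is 20 mm long
- lid (a joint): opening angle of the blue lid (146 x 220 x 6 mm), rad: starts near 1.9 (leaning back, free edge up); 0 = level. A soft spring opens it again whenever it is let go (1.5 N at the tab). Near level the tongue meets the spring catch: it takes 5 to 10 N, fades over 5 mm, clicks, and 3 mm on stops hard. The stop's height is not known: up to 8 mm above or below level at the tab. Over 20 N cracks it
- yellow_pot: loose closed paint pot, yellow with a white cap, a cylinder 40 mm across and 46 mm tall, about 70 g; origin: centre of its underside, z up
- red_cup: bystander: clear cup with red paint, 66 mm across the rim, 52 mm at the foot, 75 mm tall; origin: centre of its underside
- teal_cup: bystander: clear cup with teal paint, 66 mm across the rim, 52 mm at the foot, 75 mm tall; origin: centre of its underside
- brush_mug: bystander: brown mug, 76 mm across and 95 mm tall, with two brushes that reach 180 mm high; origin: centre of its underside
There are look-alikes about, which are no part of the job. There is more than one size of the yellow_pot; the one meant has the size given above.

How it is judged:
By the outcome, as a careful person would: the job done as asked, in the order asked, and still so for the second after the job is handed in, with the robot touching nothing.
It also fails if it takes over 70 s, if anything falls off the work surface, if the arm or the gripper's body presses on something with over 40 N, if the wrist force passes 120 N, or if a joint passes its speed limit or range.

## Working session

There is one attempt and no reset: what is moved stays moved. The work goes in short steps, Python scripts to look and compute and a tool call to move; the robot and the scene stay as the last step left them, time stands still between calls to the robot, and variables do not carry over. Pictures are saved under pics/ and viewed, at most 10 in all, crops included, and the job is handed in when it is done.

Besides the shell and the picture viewer there is one more tool, called after "Emit:" as a command line: name --argument value ..., lists and objects as JSON in quotes. drive_tool: Moves the arm, as the interface text tells. Its arguments: {"type":"object","properties":{"motion":{"type":"array","items":{"type":"array"}},"force":{"type":"number"}},"required":["motion"]}

```bash
mkdir -p pics; python3 - <<'E'
from bench import ctrl
import cv2
print(ctrl.get_state())
for n in("scene","top"):
    c=ctrl.calibration(n);print(n,c)
    im=ctrl.get_image(n);cv2.imwrite(f"pics/{n}0.png",cv2.resize(im[:,:,::-1],(800,600),interpolation=cv2.INTER_CUBIC))
E
```

```text
{'time': 0.0, 'joint_positions': array([ 1.28309873,  0.32183725, -0.07008119,  1.45168637,  0.02261954,
        1.37076525, -0.05691084]), 'qd': array([ 0.00018671, -0.00120736,  0.0005432 ,  0.00058841,  0.0003716 ,
       -0.00112593,  0.0007552 ]), 'joint_torque': array([ 3.74149386e-04, -4.91297150e+01, -4.03531976e-01, -3.12536681e+01,
       -6.37151767e-02,  4.38858045e-02,  1.98449525e-04]), 'position': array([ 0.19303211, -0.62024062,  0.29114638]), 'tool_rot': array([-3.10404270e+00, -4.72016785e-01,  6.31869614e-04]), 'ft_force': array([ 0.0749599 ,  0.8108285 , -0.24262491]), 'torque': array([-0.04925729,  0.00657832, -0.00212583]), 'grip_force': 0.0, 'grip_width': 1.0035959280356892}
scene {'K': array([[467.27183106,   0.        , 277.65675705],
       [  0.        , 467.27183106, 205.65737212],
       [  0.        ,   0.        ,   1.        ]]), 'origin': array([ 1.19066946, -0.486466  ,  0.65906288]), 'attitude': array([0.81035602, 0.41338186, 0.88156368])}
top {'K': array([[473.17998309,   0.        , 278.95081674],
       [  0.        , 473.17998309, 216.5251374 ],
       [  0.        ,   0.        ,   1.        ]]), 'origin': array([ 0.51363637, -0.05940644,  0.97068779]), 'attitude': array([ 0.08972635, -0.07959686, -1.57038468])}
```

View pics/scene0.png

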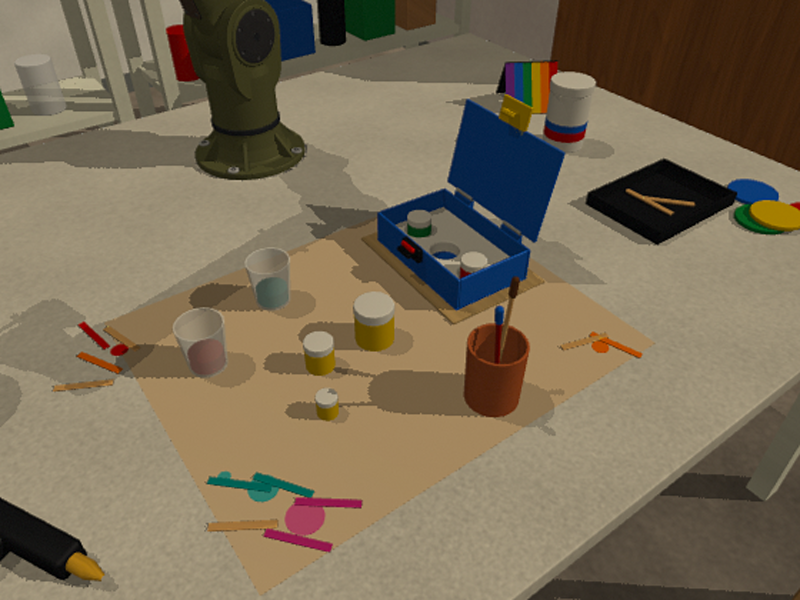

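View pics/top0.png

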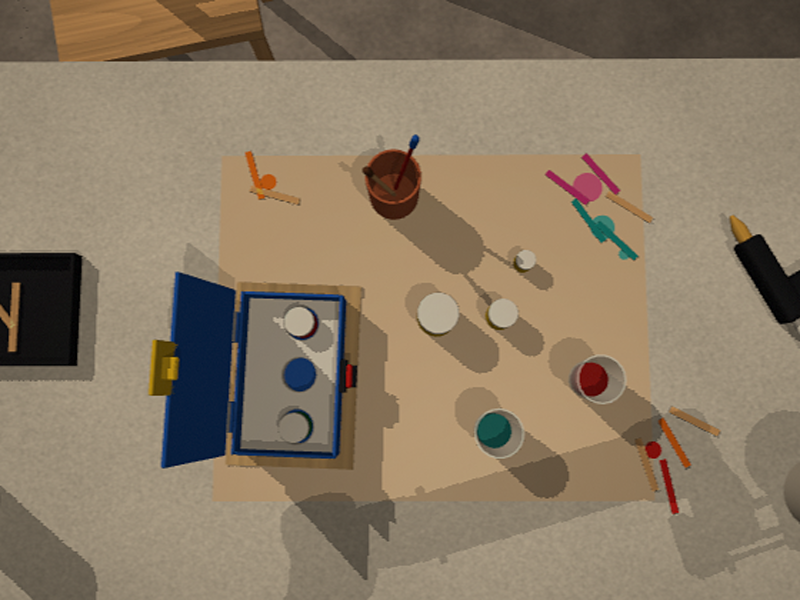

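The three yellow pots are:

| Pot | Top view (px) | Scene view (px) | Width |
|---|---|---|---|
| Large | (437,314) | (374,320) | about 56 mm |
| Medium | (502,314) | (319,352) | about 41 mm |
| Small | (525,260) | (326,404) | about 29 mm |

The medium pot matches the 40 mm description, and I'll check it in a close crop. The empty well is at top (300,374). The red-paint pot at (301,322) and the green one at (296,426) are in the outer wells. The lid tab is at (165,368).

```bash
cat > h.py <<'E'
from bench import ctrl
import cv2, numpy as np
from scipy.spatial.transform import Rotation as R
def cam(n):
    c=ctrl.calibration(n); return c["K"],np.array(c["origin"]),R.from_rotvec(c["attitude"]).as_matrix()
def px2w(n,u,v,z):
    K,o,A=cam(n); d=np.linalg.solve(K,[u,v,1]); d=A@(d*[1,-1,-1]); return o+d*(z-o[2])/d[2]
def w2px(n,p):
    K,o,A=cam(n); q=(A.T@(np.asarray(p)-o))*[1,-1,-1]; q=K@q; return q[:2]/q[2]
def rays(pts):
    # least squares intersection [(cam,u,v),..]
    M=np.zeros((3,3));b=np.zeros(3)
    for n,u,v in pts:
        K,o,A=cam(n); d=A@(np.linalg.solve(K,[u,v,1])*[1,-1,-1]); d/=np.linalg.norm(d)
        P=np.eye(3)-np.outer(d,d); M+=P; b+=P@o
    return np.linalg.solve(M,b)
def crop(n,u0,v0,w,h,s,name):
    im=ctrl.get_image(n)[v0:v0+h,u0:u0+w,::-1]
    im=cv2.resize(im,None,fx=s,fy=s,interpolation=cv2.INTER_CUBIC)
    if name: cv2.imwrite("pics/"+name,im)
    return im
E
python3 - <<'E'
from h import *
a=crop("top",100,180,280,160,2.85,None)
b=crop("scene",190,60,220,230,1,None)
s=crop("scene",200,190,100,70,2.8,None); 
t=crop("scene",250,60,160,70,2.8,None)
c=np.zeros((600,800,3),np.uint8)
c[:456,:798]=a[:456,:798]
cv2.imwrite("pics/c1.png",c[:456])
w=np.zeros((600,800,3),np.uint8)
e=crop("scene",200,60,200,150,4,None); cv2.imwrite("pics/c2.png",e)
f=1/1.42857
for nm,u,v,z in [("med",502,314,.046),("big",437,314,.06),("well",300,374,.02),("redpot",300,322,.051),("greenpot",295.5,426,.051)]:
    print(nm,px2w("top",u*f,v*f,z).round(4))
print("medwidth",np.linalg.norm(px2w("top",487*f,314*f,.046)-px2w("top",517.5*f,314*f,.046)))
E
```

```text
med [ 0.607  -0.1956  0.046 ]
big [ 0.6057 -0.1057  0.06  ]
well [0.5256 0.0848 0.02  ]
redpot [0.5959 0.0812 0.051 ]
greenpot [0.4556 0.0851 0.051 ]
medwidth 0.04185207816571952
```

View pics/c1.png

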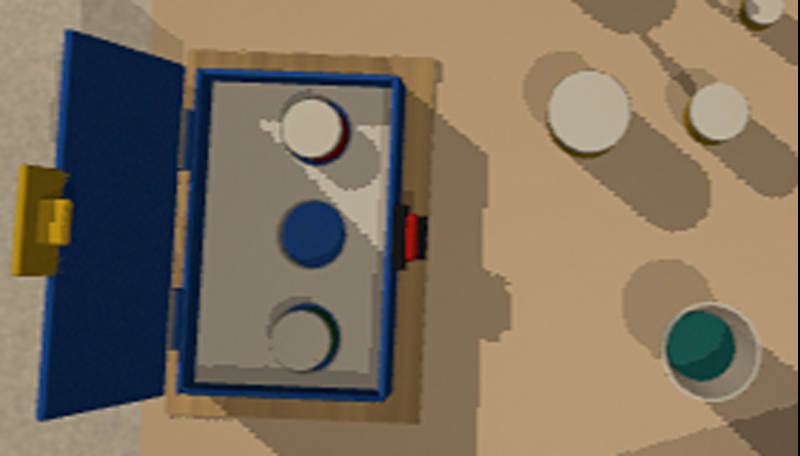

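View pics/c2.png

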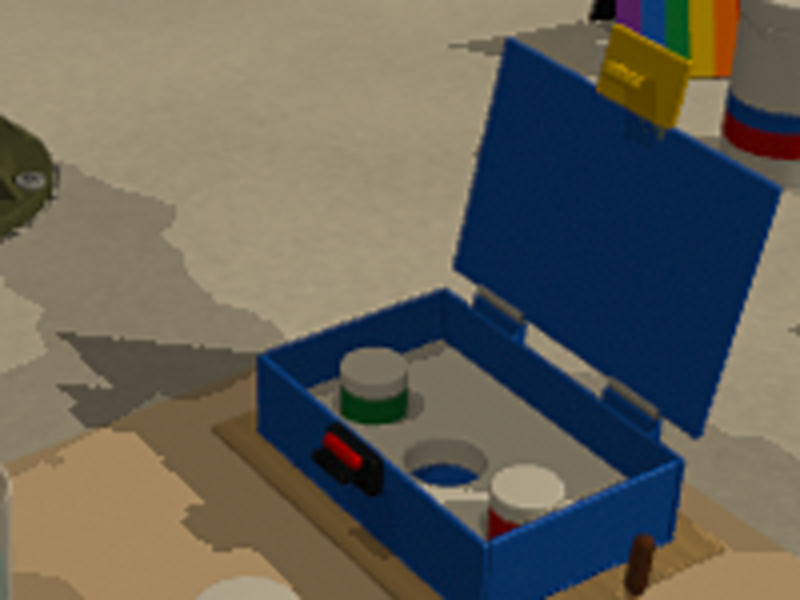

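The crop confirms the medium pot, with its cap centred at c1 (719,111) and about 41 mm across. The well rim is centred at c1 (312,234), the red cap at (312,129), the green cap at (303,337), and the case rim corners at (197,70), (403,77), (388,402) and (178,391).

```bash
python3 - <<'E'
from h import *
g=lambda x,y,z:px2w("top",100+(x+.5)/2.85-.5,180+(y+.5)/2.85-.5,z)
# case-frame points: hinge side +x = image left ; case y = -world x = image down
loc=[];w=[]
for (x,y,z),l in [((197,70,.06),(70,-110)),((403,77,.06),(-70,-110)),((178,391,.06),(70,110)),((388,402,.06),(-70,110)),((312,234,.025),(0,0)),((312,129,.051),(0,-72)),((303,337,.051),(0,72))]:
    loc.append(l);w.append(g(x,y,z)[:2])
loc=np.array(loc)/1e3;w=np.array(w)
lc=loc-loc.mean(0);wc=w-w.mean(0)
yaw=np.arctan2((lc[:,0]*wc[:,1]-lc[:,1]*wc[:,0]).sum(),(lc*wc).sum())
M=np.array([[np.cos(yaw),-np.sin(yaw)],[np.sin(yaw),np.cos(yaw)]])
t=w.mean(0)-M@loc.mean(0)
print("yaw",np.degrees(yaw),"origin",t,"res mm",((w-t-loc@M.T)*1e3).round(1).tolist())
pot=g(719,111,.046);print("pot",pot)
s=ctrl.get_state();Rt=R.from_rotvec(s["tool_rot"]).as_matrix();print(Rt.round(3))
# desired: y along case y, z down, two options
cy=np.r_[M[:,1],0]
for sg in(1,-1):
    y=sg*cy;z=np.array([0,0,-1.]);x=np.cross(y,z);D=np.c_[x,y,z]
    print(sg,np.degrees(R.from_matrix(Rt.T@D).as_rotvec()).round(1))
print("shift tool to pot",Rt.T@(np.r_[pot[:2],.2]-s["position"]))
th=1.9
for r,n in((166,4),(181,4)):
    X=75-r*np.cos(th)+n*np.sin(th);Z=70+r*np.sin(th)+n*np.cos(th)
    p=np.r_[t+M@[X/1e3,0],Z/1e3];print("tab",p,w2px("top",p),w2px("scene",p))
E
```

```text
yaw 87.87175584946166 origin [0.52596857 0.09030624] res mm [[-1.9, 4.4], [-1.8, 3.7], [2.6, 3.7], [0.6, 3.8], [-0.4, -4.6], [-1.1, -4.8], [2.1, -6.2]]
pot [ 0.60932579 -0.1967719   0.046     ]
[[ 0.955  0.297 -0.   ]
 [ 0.297 -0.955  0.   ]
 [-0.    -0.    -1.   ]]
1 [ -0.    0.  109.4]
-1 [ -0.   -0.  -70.6]
shift tool to pot [ 0.5233701  -0.28090316  0.09206715]
tab [0.53088732 0.22266614 0.22579266] [102.67845315 256.85475499] [364.65505171  78.91203312]
tab [0.53106741 0.22751214 0.23998716] [ 96.08333817 256.53088763] [367.14859581  72.12542121]
```

Emit:
drive_tool --motion '[[[4.36, -2.34, 0], [0, 0, 0], 1], [[4.36, -2.34, 0], [0, 0, 0], 1], [[4.36, -2.34, 0], [0, 0, 0], 1], [[4.36, -2.34, 0], [0, 0, 0], 1], [[4.36, -2.34, 0], [0, 0, 0], 1], [[4.36, -2.34, 0], [0, 0, 0], 1], [[4.36, -2.34, 0], [0, 0, 0], 1], [[4.36, -2.34, 0], [0, 0, 0], 1], [[4.36, -2.34, 0], [0, 0, 0], 1], [[4.36, -2.34, 0], [0, 0, 0], 1], [[4.36, -2.34, 0], [0, 0, 0], 1], [[4.36, -2.34, 0], [0, 0, 0], 1]]'

```text
time: 1.85
position: [0.6102, -0.196, 0.2923]
tool_rot: [3.106, 0.471, 0.0]
ft_force: [1.1, -0.3, 0.2]
grip_width: 0.997
grip_force: 0.0
```

Emit:
drive_tool --motion '[[[0, 0, 0], [0, 0, -10.1], 1], [[0, 0, 0], [0, 0, -10.1], 1], [[0, 0, 0], [0, 0, -10.1], 1], [[0, 0, 0], [0, 0, -10.1], 1], [[0, 0, 0], [0, 0, -10.1], 1], [[0, 0, 0], [0, 0, -10.1], 1], [[0, 0, 0], [0, 0, -10], 1], [[0, 0, 0], [0, 0, 0], 1], [[0, 0, 0], [0, 0, 0], 1]]'

```text
time: 2.98
position: [0.6092, -0.1971, 0.2922]
tool_rot: [2.265, 2.177, -0.0]
ft_force: [0.1, 0.1, -0.3]
grip_width: 1.003
grip_force: 0.0
```

```bash
cat >> h.py <<'E'
def to(x,y,z,yaw=None):
    "tool-frame shift (cm) to TCP goal and turn to pointing down with tool y at yaw deg"
    s=ctrl.get_state();Rt=R.from_rotvec(s["tool_rot"])
    print("t",s["time"],"pos",s["position"].round(4),"shift cm",(Rt.inv().apply(np.array([x,y,z])-s["position"])*100).round(2),"f",s["ft_force"].round(2))
    if yaw is not None:
        c,n=np.cos(np.radians(yaw)),np.sin(np.radians(yaw));Y=np.array([c,n,0]);Z=np.array([0,0,-1.])
        print("turn",np.degrees((Rt.inv()*R.from_matrix(np.c_[np.cross(Y,Z),Y,Z])).as_rotvec()).round(2))
E
python3 -c "
from h import *
to(.609,-.1965,.096,-2)
print(ctrl.get_state()['joint_positions'])"
```

```text
t 2.975 pos [ 0.6092 -0.1971  0.2922] shift cm [ 0.06 -0.03 19.62] f [ 0.08  0.13 -0.34]
turn [ 0.    0.01 -0.28]
[ 0.73721443  0.35793007 -0.60079501  1.46017804  0.20299152  1.38589557
  0.08895694]
```

Emit:
drive_tool --motion '[[[0.05, 0, 2.8], [0, 0, 0], 1], [[0, 0, 2.8], [0, 0, 0], 1], [[0, 0, 2.8], [0, 0, 0], 1], [[0, 0, 2.8], [0, 0, 0], 1], [[0, 0, 2.8], [0, 0, 0], 1], [[0, 0, 2.8], [0, 0, 0], 1], [[0, 0, 2.8], [0, 0, 0], 1], [[0, 0, 0], [0, 0, 0], 1], [[0, 0, 0], [0, 0, 0], 1]]'

```text
time: 4.1
position: [0.61, -0.1966, 0.0974]
tool_rot: [2.262, 2.178, 0.001]
ft_force: [1.2, -0.0, 1.3]
grip_width: 0.997
grip_force: 0.0
```

Emit:
drive_tool --motion '[[[0, 0, 0], [0, 0, 0], 0.2], [[0, 0, 0], [0, 0, 0], 0], [[0, 0, 0], [0, 0, 0], -0.1], [[0, 0, 0], [0, 0, 0], -0.2], [[0, 0, 0], [0, 0, 0], -0.3], [[0, 0, 0], [0, 0, 0], -0.3], [[0, 0, 0], [0, 0, 0], -0.3], [[0, 0, 0], [0, 0, 0], -0.3]]' --force 12

```text
time: 5.1
position: [0.6093, -0.1965, 0.0962]
tool_rot: [2.262, 2.18, -0.0]
ft_force: [-0.2, -0.2, 1.2]
grip_width: 0.452
grip_force: 12.0
```

Emit:
drive_tool --motion '[[[0, 0, -2], [0, 0, 0], -0.3], [[0, 0, -3], [0, 0, 0], -0.3], [[0, 0, -4], [0, 0, 0], -0.3], [[0, 0, -3], [0, 0, 0], -0.3], [[3.48, -1.16, 0], [0, 0, 0], -0.3], [[3.48, -1.16, 0], [0, 0, 0], -0.3], [[3.48, -1.16, 0], [0, 0, 0], -0.3], [[3.48, -1.16, 0], [0, 0, 0], -0.3], [[3.48, -1.16, 0], [0, 0, 0], -0.3], [[3.48, -1.16, 0], [0, 0, 0], -0.3], [[3.48, -1.16, 0], [0, 0, 0], -0.3], [[3.48, -1.16, 0], [0, 0, 0], -0.3]]'

```text
time: 6.6
position: [0.5265, 0.0865, 0.2177]
tool_rot: [2.26, 2.179, 0.001]
ft_force: [0.9, -0.6, -0.1]
grip_width: 0.453
grip_force: 12.0
```

Emit:
drive_tool --motion '[[[0, 0, 1.5], [0, 0, 0], -0.3], [[0, 0, 1.5], [0, 0, 0], -0.3], [[0, 0, 1.5], [0, 0, 0], -0.3], [[0, 0, 0], [0, 0, 0], -0.3], [[0, 0, 0], [0, 0, 0], -0.3]]'

```text
time: 7.22
position: [0.5271, 0.0847, 0.1712]
tool_rot: [-2.263, -2.179, -0.0]
ft_force: [0.0, 0.4, 0.0]
grip_width: 0.451
grip_force: 12.0
```

```bash
python3 -c "
from h import *
to(.526,.0853,.140,-2)
print(ctrl.get_state()['grip_width'])
crop('scene',250,130,130,97,6,'c3.png')"
```

```text
t 7.225 pos [0.5271 0.0847 0.1712] shift cm [ 0.06 -0.11  3.12] f [0.01 0.45 0.03]
turn [-0.01 -0.01 -0.16]
0.45070568345217954
```

View pics/c3.png

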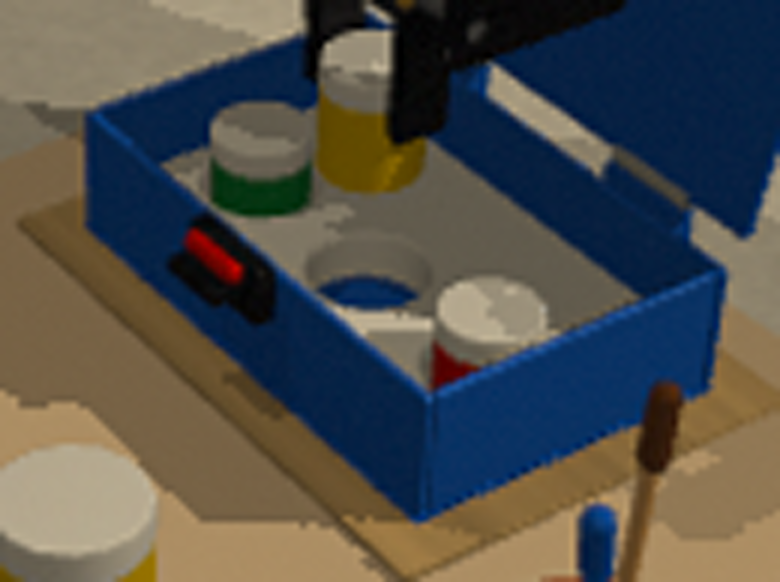

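The pot is hanging upright in the gripper with its cap at about (370,50). The rim of the empty well is at about (369,278) in the crop. I'll cross-check with this camera.

```bash
python3 -c "
from h import *
g=lambda x,y,z:px2w('scene',250+(x+.5)/6-.5,130+(y+.5)/6-.5,z).round(4)
print('rim',g(369,278,.025),'red',g(491,311,.051),'green',g(261,133,.051))
z=.1712-.0962
for zz,r in((z,0),(z+.046,0)):
  print('pot axis expected px',(w2px('scene',[.5271,.0847,zz])-[250,130])*6)
print('bottom point',((w2px('scene',[.5271,.0847,z]))-[250,130])*6)
"
```

```text
rim [0.5301 0.0867 0.025 ] red [0.5989 0.0862 0.051 ] green [0.4568 0.0898 0.051 ]
pot axis expected px [363.44828814 164.72725895]
pot axis expected px [369.23473199  58.58236761]
bottom point [363.44828814 164.72725895]
```

```bash
python3 -c "
from h import *
g=lambda x,y,z:px2w('scene',250+(x+.5)/6-.5,130+(y+.5)/6-.5,z).round(4)
print(g(371,158,.075),g(371,161,.075))
"
```

```text
[0.5234 0.0901 0.075 ] [0.525  0.0889 0.075 ]
```

Emit:
drive_tool --motion '[[[0.03, 0.05, 1.5], [0, 0, 0], -0.3], [[0, 0, 1.5], [0, 0, 0], -0.3], [[0, 0, 1.2], [0, 0, 0], -0.3], [[0, 0, 0.3], [0, 0, 0], -0.3], [[0, 0, 0.3], [0, 0, 0], -0.3], [[0, 0, 0.2], [0, 0, 0], -0.3], [[0, 0, 0], [0, 0, 0], -0.3]]'

```text
time: 8.15
position: [0.5274, 0.0854, 0.1214]
tool_rot: [2.262, 2.18, 0.0]
ft_force: [-0.1, 0.1, -1.5]
grip_width: 0.456
grip_force: 12.0
```

Emit:
drive_tool --motion '[[[0, 0, 0.2], [0, 0, 0], -0.3], [[0, 0, 0.2], [0, 0, 0], -0.3], [[0, 0, 0.2], [0, 0, 0], -0.3], [[0, 0, 0], [0, 0, 0], -0.3]]'

```text
time: 8.65
position: [0.5271, 0.0853, 0.115]
tool_rot: [-2.262, -2.18, 0.001]
ft_force: [0.3, -0.8, -0.8]
grip_width: 0.458
grip_force: 12.0
```

Emit:
drive_tool --motion '[[[0, 0, 0.3], [0, 0, 0], -0.3], [[0, 0, 0.3], [0, 0, 0], -0.3], [[0, 0, 0.3], [0, 0, 0], -0.3], [[0, 0, 0.2], [0, 0, 0], -0.3], [[0, 0, 0.15], [0, 0, 0], -0.3], [[0, 0, 0], [0, 0, 0], -0.3]]'

```text
time: 9.4
position: [0.5272, 0.0854, 0.1026]
tool_rot: [-2.262, -2.18, 0.0]
ft_force: [-0.3, -0.3, -1.3]
grip_width: 0.457
grip_force: 12.0
```

Emit:
drive_tool --motion '[[[0, 0, 0.1], [0, 0, 0], -0.3], [[0, 0, 0], [0, 0, 0], -0.3], [[0, 0, 0], [0, 0, 0], 0], [[0, 0, 0], [0, 0, 0], 0.2], [[0, 0, 0], [0, 0, 0], 0.35], [[0, 0, 0], [0, 0, 0], 0.35], [[0, 0, 0], [0, 0, 0], 0.35], [[0, 0, -1], [0, 0, 0], 0.35], [[0, 0, -2], [0, 0, 0], 0.35], [[0, 0, -4], [0, 0, 0], 0.35], [[0, 0, -5], [0, 0, 0], 0.35], [[0, 0, -5], [0, 0, 0], -1]]'

```text
time: 10.9
position: [0.5272, 0.0858, 0.2749]
tool_rot: [2.26, 2.18, 0.002]
ft_force: [0.6, -0.4, 0.1]
grip_width: 0.625
grip_force: 0.0
```

Emit:
drive_tool --motion '[[[0, 0, -5], [0, 0, 0], -1], [[0, 0, -4], [0, 0, 0], -1], [[0, 0, 0], [0, 0, 0], -1], [[0, 0, 0], [0, 0, 0], -1]]'

```text
time: 11.4
position: [0.527, 0.0856, 0.3622]
tool_rot: [2.261, 2.18, 0.0]
ft_force: [0.7, -0.6, -0.1]
grip_width: 0.191
grip_force: 0.0
```

```bash
python3 -c "
from h import *
to(.528,.30,.365,-2)
crop('scene',230,60,190,145,4,'c4.png')"
```

```text
t 11.4 pos [0.527  0.0856 0.3622] shift cm [21.43 -0.68 -0.29] f [ 0.73 -0.57 -0.08]
turn [ 0.04  0.03 -0.09]
```

View pics/c4.png

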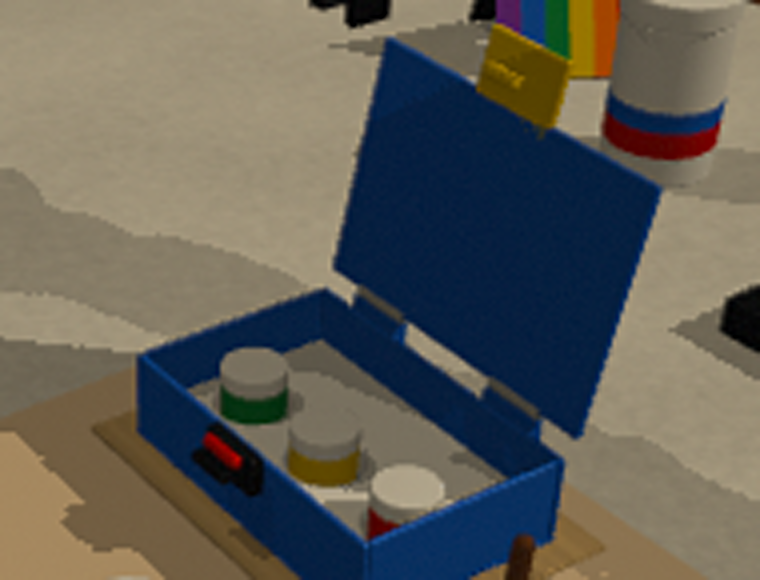

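The yellow pot is seated in the middle well, its cap level with the red and green ones. I'll check the white bottle behind the lid before going there.

```bash
python3 -c "
from h import *
print('bottle base',px2w('scene',396,103,0)); 
for y in(.25,.28,.31): print(y,w2px('scene',[.53,y,.225]))
"
```

```text
bottle base [0.36442333 0.55040435 0.        ]
0.25 [373.40876202  75.96632118]
0.28 [383.13178276  72.59712386]
0.31 [392.60370625  69.31493615]
```

Emit:
drive_tool --motion '[[[3, -0.05, -0.3], [0, 0, 0], -1], [[3, -0.05, -0.3], [0, 0, 0], -1], [[3, 0, 0], [0, 0, 0], -1], [[3, 0, 0], [0, 0, 0], -1], [[3, 0, 0], [0, 0, 0], -1], [[3, 0, 0], [0, 0, 0], -1], [[1.4, 0, 0], [0, 0, 0], -1], [[0, 0, 0], [0, 0, 0], -1]]'

```text
time: 12.45
position: [0.5329, 0.2799, 0.3669]
tool_rot: [-2.259, -2.182, 0.002]
ft_force: [0.3, 0.4, 0.9]
grip_width: 0.005
grip_force: 0.0
```

Emit:
drive_tool --motion '[[[0, 0, 2], [0, 0, 0], -1], [[0, 0, 2], [0, 0, 0], -1], [[0, 0, 1.5], [0, 0, 0], -1], [[0, 0, 1.5], [0, 0, 0], -1], [[-0.8, 0, 0], [0, 0, 0], -1], [[-0.8, 0, 0], [0, 0, 0], -1], [[-0.8, 0, 0], [0, 0, 0], -1], [[-0.8, 0, 0], [0, 0, 0], -1], [[-0.8, 0, 0], [0, 0, 0], -1], [[-0.8, 0, -0.1], [0, 0, 0], -1], [[-0.8, 0, -0.2], [0, 0, 0], -1], [[-0.8, 0, -0.2], [0, 0, 0], -1]]'

```text
time: 13.95
position: [0.531, 0.2149, 0.3029]
tool_rot: [-2.262, -2.18, -0.0]
ft_force: [-0.7, 0.5, -0.2]
grip_width: 0.008
grip_force: 0.2
```

```bash
python3 -c "
from h import *
to(.528,.1825,.306,-2)
crop('scene',230,30,190,145,4,'c5.png')"
```

```text
t 13.95 pos [0.531  0.2149 0.3029] shift cm [-3.25 -0.18 -0.31] f [-0.67  0.48 -0.22]
turn [ 0.   -0.01 -0.1 ]
```

View pics/c5.png

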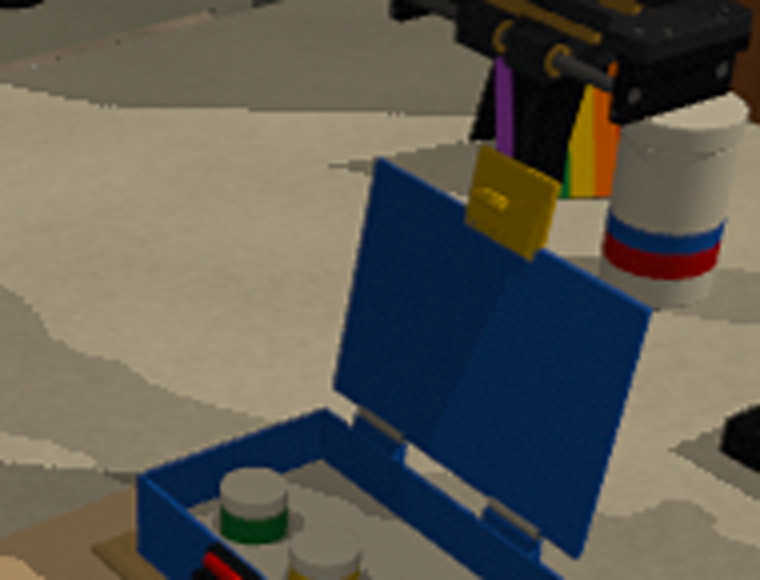

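The fingers are behind the tab (tab at (512,205) in the crop) and the lid is following. I'll continue along the arc.

Emit:
drive_tool --motion '[[[-0.8, 0, -0.08], [0, 0, 0], -1], [[-0.8, 0, -0.08], [0, 0, 0], -1], [[-0.8, 0, -0.08], [0, 0, 0], -1], [[-0.8, 0, -0.08], [0, 0, 0], -1], [[-0.96, 0, 0.02], [0, 0, 0], -1], [[-0.96, 0, 0.06], [0, 0, 0], -1], [[-0.96, 0, 0.1], [0, 0, 0], -1], [[-0.94, 0, 0.17], [0, 0, 0], -1], [[-0.94, 0, 0.23], [0, 0, 0], -1], [[-0.93, 0, 0.28], [0, 0, 0], -1]]'

```text
time: 15.25
position: [0.5278, 0.1259, 0.2971]
tool_rot: [2.262, 2.18, 0.0]
ft_force: [0.2, 0.6, -0.1]
grip_width: -0.001
grip_force: 0.4
```

```bash
python3 -c "
from h import *
to(.528,.099,.286,-2)
crop('scene',200,30,220,165,3.5,'c6.png')"
```

```text
t 15.25 pos [0.5278 0.1259 0.2971] shift cm [-2.69  0.12  1.11] f [ 0.24  0.62 -0.1 ]
turn [ 0.    0.   -0.11]
```

View pics/c6.png

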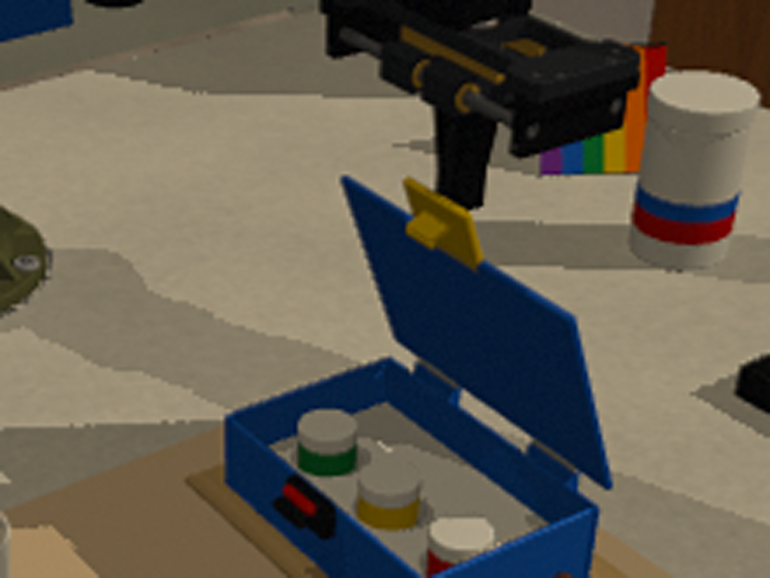

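The lid is at about 70° and following the fingertip, with tab at (440,225).

Emit:
drive_tool --motion '[[[-0.9, 0, 0.33], [0, 0, 0], -1], [[-0.88, 0, 0.39], [0, 0, 0], -1], [[-0.86, 0, 0.44], [0, 0, 0], -1], [[-0.83, 0, 0.49], [0, 0, 0], -1], [[-0.8, 0, 0.53], [0, 0, 0], -1], [[-0.77, 0, 0.58], [0, 0, 0], -1], [[-0.73, 0, 0.63], [0, 0, 0], -1], [[-0.7, 0, 0.67], [0, 0, 0], -1], [[-0.66, 0, 0.7], [0, 0, 0], -1], [[-0.62, 0, 0.74], [0, 0, 0], -1], [[-0.58, 0, 0.78], [0, 0, 0], -1], [[-0.53, 0, 0.81], [0, 0, 0], -1]]'

```text
time: 16.8
position: [0.5246, 0.0377, 0.2259]
tool_rot: [2.262, 2.18, 0.0]
ft_force: [-0.2, 1.5, 0.3]
grip_width: 0.007
grip_force: 0.6
```

Emit:
drive_tool --motion '[[[-0.48, 0, 0.83], [0, 0, 0], -1], [[-0.42, 0, 0.86], [0, 0, 0], -1], [[-0.37, 0, 0.89], [0, 0, 0], -1], [[-0.33, 0, 0.72], [0, 0, 0], -1], [[-0.3, 0, 0.7], [0, 0, 0], -1], [[-0.25, 0, 0.6], [0, 0, 0], -1], [[0, 0, 0], [0, 0, 0], -1]]'

```text
time: 17.68
position: [0.5236, 0.016, 0.18]
tool_rot: [-2.262, -2.18, 0.001]
ft_force: [-0.2, 0.4, 2.2]
grip_width: 0.004
grip_force: 0.5
```

```bash
python3 -c "
from h import *
to(.528,.007,.167,-2)
crop('scene',200,90,200,150,4,'c7.png')"
```

```text
t 17.675 pos [0.5236 0.016  0.18  ] shift cm [-0.88  0.48  1.3 ] f [-0.17  0.37  2.17]
turn [-0.04  0.03 -0.13]
```

View pics/c7.png

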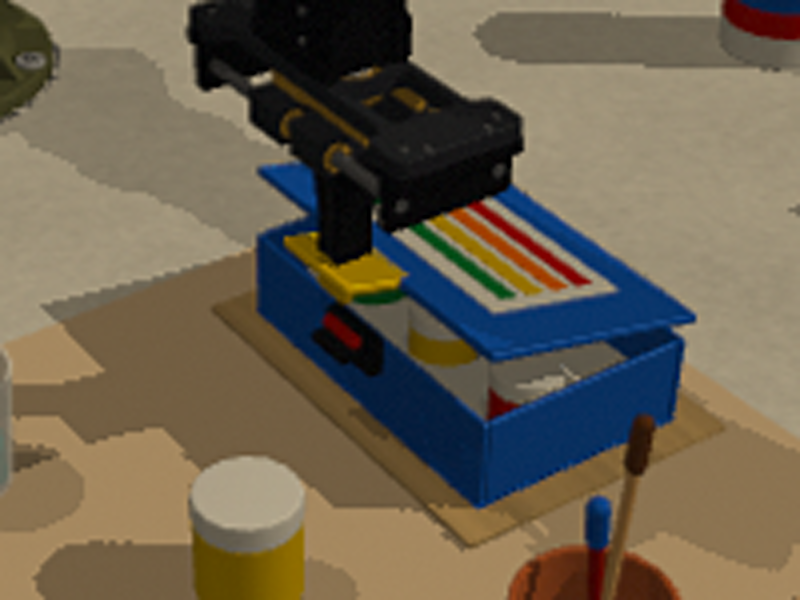

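The lid is nearly down, with the fingertip in the middle of the tab (345,255) just above the catch (345,335). I'll move over the catch and then press in small steps.

Emit:
drive_tool --motion '[[[-0.3, 0, 0.45], [0, 0, 0], -1], [[-0.3, 0, 0.45], [0, 0, 0], -1], [[-0.3, 0, 0.4], [0, 0, 0], -1], [[0, 0, 0], [0, 0, 0], -1]]'

```text
time: 18.23
position: [0.5233, 0.0068, 0.167]
tool_rot: [-2.262, -2.179, 0.001]
ft_force: [-0.3, -1.1, 1.3]
grip_width: 0.003
grip_force: 0.6
```

Emit:
drive_tool --motion '[[[0, 0, 0.1], [0, 0, 0], -1], [[0, 0, 0.1], [0, 0, 0], -1], [[0, 0, 0.1], [0, 0, 0], -1], [[0, 0, 0], [0, 0, 0], -1]]'

```text
time: 18.73
position: [0.5235, 0.0074, 0.1644]
tool_rot: [2.262, 2.18, -0.0]
ft_force: [-0.0, -0.7, 0.7]
grip_width: 0.001
grip_force: 0.6
```

Emit:
drive_tool --motion '[[[0, 0, 0.1], [0, 0, 0], -1], [[0, 0, 0.1], [0, 0, 0], -1], [[0, 0, 0.1], [0, 0, 0], -1], [[0, 0, 0], [0, 0, 0], -1]]'

```text
time: 19.23
position: [0.5235, 0.0075, 0.1614]
tool_rot: [2.262, 2.18, 0.0]
ft_force: [0.9, -0.4, 1.6]
grip_width: 0.008
grip_force: 0.6
```

Emit:
drive_tool --motion '[[[0, 0, 0.1], [0, 0, 0], -1], [[0, 0, 0.1], [0, 0, 0], -1], [[0, 0, 0], [0, 0, 0], -1]]'

```text
time: 19.6
position: [0.5234, 0.0075, 0.1593]
tool_rot: [-2.262, -2.18, -0.0]
ft_force: [0.5, -0.1, 1.1]
grip_width: 0.009
grip_force: 0.6
```

Emit:
drive_tool --motion '[[[0, 0, 0.1], [0, 0, 0], -1], [[0, 0, 0.1], [0, 0, 0], -1], [[0, 0, 0], [0, 0, 0], -1]]'

```text
time: 19.98
position: [0.5234, 0.0075, 0.1573]
tool_rot: [-2.262, -2.18, 0.0]
ft_force: [0.4, -1.0, 0.3]
grip_width: 0.004
grip_force: 0.6
```

Emit:
drive_tool --motion '[[[0, 0, 0.1], [0, 0, 0], -1], [[0, 0, 0.1], [0, 0, 0], -1], [[0, 0, 0], [0, 0, 0], -1]]'

```text
time: 20.35
position: [0.5234, 0.0074, 0.1554]
tool_rot: [2.262, 2.18, -0.0]
ft_force: [0.0, -0.9, 1.7]
grip_width: 0.005
grip_force: 1.0
```

Emit:
drive_tool --motion '[[[0, 0, 0.1], [0, 0, 0], -1], [[0, 0, 0], [0, 0, 0], -1]]'

```text
time: 20.6
position: [0.5235, 0.0073, 0.1546]
tool_rot: [2.262, 2.18, -0.0]
ft_force: [-1.5, -1.6, 4.6]
grip_width: 0.005
grip_force: 2.3
```

Emit:
drive_tool --motion '[[[0, 0, 0.1], [0, 0, 0], -1], [[0, 0, 0], [0, 0, 0], -1]]'

```text
time: 20.85
position: [0.5235, 0.0072, 0.1537]
tool_rot: [2.262, 2.18, -0.001]
ft_force: [-1.1, -2.9, 4.4]
grip_width: 0.007
grip_force: 2.6
```

Emit:
drive_tool --motion '[[[0, 0, 0.1], [0, 0, 0], -1], [[0, 0, 0], [0, 0, 0], -1]]'

```text
time: 21.1
position: [0.5234, 0.0071, 0.1525]
tool_rot: [2.262, 2.18, -0.001]
ft_force: [-1.4, -2.4, 3.3]
grip_width: 0.004
grip_force: 2.1
```

Emit:
drive_tool --motion '[[[0, 0, 0.1], [0, 0, 0], -1], [[0, 0, 0], [0, 0, 0], -1]]'

```text
time: 21.35
position: [0.5235, 0.0075, 0.1512]
tool_rot: [-2.262, -2.18, -0.0]
ft_force: [0.6, -0.8, 2.1]
grip_width: 0.005
grip_force: 1.2
```

Emit:
drive_tool --motion '[[[0, 0, 0.1], [0, 0, 0], -1], [[0, 0, 0], [0, 0, 0], -1]]'

```text
time: 21.6
position: [0.5233, 0.008, 0.1501]
tool_rot: [-2.261, -2.18, -0.001]
ft_force: [0.6, -1.7, 0.2]
grip_width: 0.007
grip_force: 0.4
```

Emit:
drive_tool --motion '[[[0, 0, 0.1], [0, 0, 0], -1], [[0, 0, 0], [0, 0, 0], -1]]'

```text
time: 21.85
position: [0.5231, 0.0079, 0.149]
tool_rot: [-2.261, -2.18, 0.0]
ft_force: [0.7, -0.1, -0.2]
grip_width: 0.006
grip_force: 0.0
```

Emit:
drive_tool --motion '[[[0, 0, 0.05], [0, 0, 0], -1], [[0, 0, 0], [0, 0, 0], -1]]'

```text
time: 22.1
position: [0.5233, 0.0076, 0.1488]
tool_rot: [-2.262, -2.18, 0.0]
ft_force: [0.5, -0.4, 0.6]
grip_width: 0.003
grip_force: 0.0
```

Emit:
drive_tool --motion '[[[0, 0, 0.05], [0, 0, 0], -1], [[0, 0, 0], [0, 0, 0], -1]]'

```text
time: 22.35
position: [0.5234, 0.0075, 0.1484]
tool_rot: [-2.262, -2.18, 0.0]
ft_force: [-0.2, 0.3, -1.0]
grip_width: 0.003
grip_force: 0.0
```

The force faded and then dropped to zero, so it clicked. I'll let go slowly and look.

Emit:
drive_tool --motion '[[[0, 0, -0.2], [0, 0, 0], -1], [[0, 0, -0.4], [0, 0, 0], -1], [[0, 0, -0.8], [0, 0, 0], -1], [[0, 0, -1.5], [0, 0, 0], -1], [[0, 0, -2], [0, 0, 0], -1], [[0, 0, -3], [0, 0, 0], -1], [[0, 0, -4], [0, 0, 0], -1], [[0, 0, -4], [0, 0, 0], -1], [[0, 0, 0], [0, 0, 0], -1], [[0, 0, 0], [0, 0, 0], -1]]'

```text
time: 23.6
position: [0.5232, 0.0075, 0.3077]
tool_rot: [2.262, 2.18, -0.0]
ft_force: [-0.1, 0.2, -1.0]
grip_width: 0.006
grip_force: 0.0
```

```bash
python3 -c "
from h import *
crop('scene',100,70,300,225,2.66,'c8.png')"
```

```text
(no output)
```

View pics/c8.png

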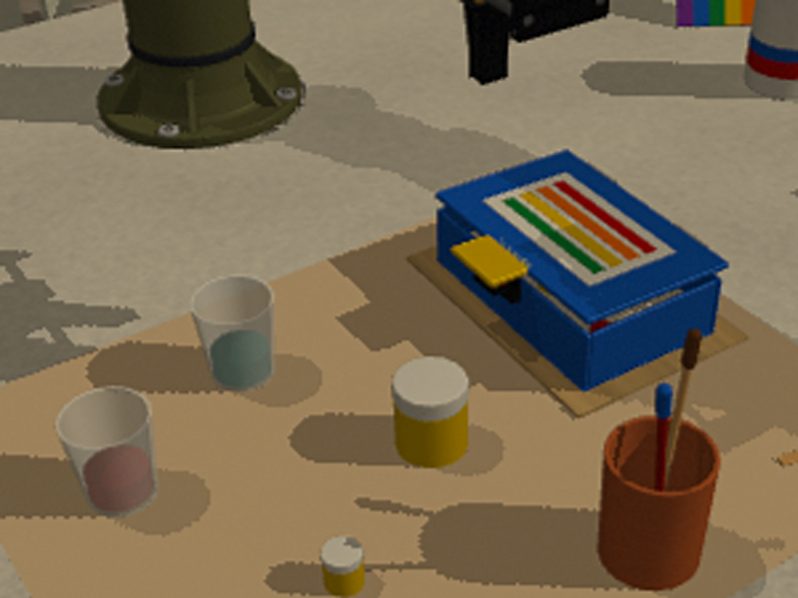

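The lid is staying shut on the catch with the tab at (490,260) in the crop. The cups and the mug haven't moved, and the arm is clear.

```bash
python3 -c "
from bench import ctrl
print(ctrl.close_job())"
```

```text
the job is handed in; nothing more can be done
None
```

The 40 mm yellow pot is upright in the middle well, and the lid is shut on its catch and stayed shut when I let go, pressed with about 5 N as read after each step; the cups and mug were left alone, and the job was handed in at about 24 s of the 70 s.

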